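# Raise the pink plate rack by one rung

### The arm

A 7-joint arm with a two-finger parallel gripper is mounted at the origin on the work surface. World frame = base frame: x ahead of the robot, y to its left, z up, the work surface at z = 0. Lengths are in m, angles in rad, forces in N, time in s.
With the tool pointing down it reaches from about 0.35 to 0.9 m from the base axis. Payload 8.1 kg.
Tool frame: the origin (TCP) lies midway between the tips of the shut fingers; the grasp point (between the pads) lies arm.grip_point_offset behind it (arm.grip_point_offset is the distance from the TCP to the grasp point, in m); y points along the fingers, z is the direction in which the jaws open and shut, and the axes are right-handed (so a half turn about y gives the same grasp; the last joint's range is limited). The gripper opens to 92 mm and grips with 3 to 60 N. Pads are 19 mm wide; open, the fingers measure 130 mm over their backs; the gripper's body (75 mm by 190 mm) begins 47 mm behind the grasp point.
Start: joints at [1.219, 0.434, 0.025, 1.573, -0.012, 1.134, -0.075], TCP at [0.154, -0.606, 0.227] pointing down, gripper open.
Joint ranges: [-2.62, 2.62], [-0.44, 2.09], [-1.27, 1.32], [0.08, 2.57], [-1.32, 4.46], [0.12, 2], [-2.74, 2.74]. Speed limits (rad/s): [2.22, 2.22, 3.01, 3.01, 3.14, 3.14, 3.14].

### API

Orientations are given as a rotation vector (axis times angle).
In Python, from cell import arm, get_image, camera_info gives the robot as it stands.
- The arm moves only by the tool carry_out, never from a script. Its argument "steps" is one flat list of numbers, 5 for each row, row after row: the opening, from 0 (shut) to 1 (fully open), then the shift along the world's x, y, z in units of 0.1 m (1.0 is 0.1 m), then the turn about the world's z in units of 45 degrees (1.0 is 45 degrees). In form: [hand, dx, dy, dz, spin, hand, dx, dy, dz, spin, ...]. A call has 1 to 12 rows; each row is the pose to reach, as a shift and turn from the pose commanded when the call began; what a row does not reach only later rows make up. A row lasts 1/10 s, in which the tool goes at most 50 mm and 8.59 degrees, less where a joint would pass 70% of its speed; a pose out of reach is approached as far as the arm can. A call with a number of a shift or a turn outside -1 to 1 is refused whole. A call with a gripper value outside its range is refused whole. The fingers move at their own pace and stop on an object; "grip_force" is the grip in N (left out, the last holds). Time passes only in rows, so rows that repeat a pose let the fingers close. It gives the time, the measured TCP pose, the force and the opening at its end, in the units of the state.
- arm.observe(): the state, without advancing time (a new reading comes with each control period).
- get_image(name): name is "scene" or "top" or "wrist"; returns (picture, depth): 420x560x3 uint8, red, green, blue; 420x560 float32, m along the optical axis (not along the pixel's ray), 0 where there is no reading.
- camera_info(name): a dict with "fovy" (degrees; the focal length in pixels is half the picture's height over the tangent of half this angle, whatever the lens; pixels are square), "cx", "cy" (the principal point, pixels), "R" (3x3) and "t" (3): a world point X has camera coordinates R X + t; the wrist camera has in their place "tool_from_camera" (4x4, takes a point from camera to tool coordinates, whose origin is the TCP and whose axes are the tool frame's). Camera axes: x right, y down, z forward; pixel columns grow to the right and rows downward; lengths in m; the calibration is good to about 2 mm. A picture is of the moment at which its call begins: read the wrist's pose just before it. camera_info takes no time and is no camera call.
- arm.sign_off(): hands the job in, once; it reports no verdict.
The state is a dict: "clock": time; "joints": joint angles; "dq": joint speeds; "joint_efforts": joint torques, N m; "position": TCP position; "ee_rot": TCP orientation; "force": force on the tool from outside, world axes, zero at the start; "ft_torque": the same for the moment, N m; "width": opening from 0.0 (shut) to 1.0 (fully open).
Only numpy, scipy, OpenCV 4.12 (cv2) and the standard library are available. Lean on these libraries where they do the work, as an engineer would, in place of code of your own. Each camera call takes 0.05 s, during which the arm holds its last target. There are 200 camera calls.

### The job

Raise the sliding shelf of the pink rack by exactly one rung: lift it by the pink bar on top until its gravity catch has slipped past the next rung, then lower it gently, without letting it drop, until the catch sits on that rung and carries the shelf, and let go. Leave the blue rack's shelf down and do not knock over or push aside the white cone of thread standing between the racks.

Things in the scene. Friction and masses are not known exactly. Their poses are not given: they have to be found in the camera images.
- pink_rack_handle (a point): Centre of the pink bar on top of the pink rack's sliding section: 110 mm long (y), 22 thick (x, level), 24 high (z up), 195 mm above the table at the start; 50 mm free below its middle. The section only slides straight up; a shelf of pink and green woven plates at its foot sticks out 135 mm to +x, 115 mm lower. A fixed ladder stands 20 mm to -x, its top 30 mm below the bar. Weight 0.35 to 0.75 kg.
- pink_rack_section (a joint): Height of the section, m: 0 with its orange gravity catch on the lowest rung (start), 0.050 on the middle, 0.100 on the top one, stop at 0.14. Raised, the catch folds under the middle rung from 0.033 and has swung back out above it by 0.073; lowered from there it sits on it; lowered sooner it goes back to 0; past 0.112 it locks on the top rung. Raise to 0.078-0.100. Sinking over 0.45 m/s is a drop.
- blue_rack_section (a joint): The same for the second rack, alike but for a blue bar and blue and yellow plates; it stays at 0. Each rack: fixed wooden base 180 x 170 mm, two aluminium rails, top at 165 mm, three steel rungs 10 mm thick and 50 mm apart. One rack stands to the left, one to the right, in either order, each turned by up to 0.5 rad.
- white_cone: White cone of sewing thread standing upright and loose between the two racks, 60 mm wide at the foot, 118 mm high, 150 g; origin at the centre of its underside, z up its axis. It stays where it is.
Things that resemble listed ones, but are neither listed nor needed, are in the scene too. Leave any black look-alike of the part that bears blue_rack_section alone.

How it is judged:
On the way:
1. the pink section is lifted clear above the middle rung (value of joint pink_rack_section above 0.068 m), for 0.05 s.
At the end, for the whole second after the job is handed in: The pink rack's section rests, released and still, on the middle rung (0.050 within 0.010 m); the blue rack's section is still down (below 0.010 m); the white cone stands upright (within 0.2 rad) within 20 mm of its starting place (value of joint pink_rack_section between 0.04 and 0.06 m and velocity of joint pink_rack_section between -0.02 and 0.02 m/s and value of joint blue_rack_section below 0.01 m and angle between white_cone's own z axis and vertical below 0.2 rad and distance of white_cone from where it was at the start of the episode below 0.02 m); the robot touches nothing.
It fails at once if the pink section drops (sinks faster than 0.45 m/s) (velocity of joint pink_rack_section below -0.45 m/s).
It fails at once if the blue rack's section is raised by more than 15 mm (value of joint blue_rack_section above 0.015 m).
It fails at once if the white cone is knocked over or pushed more than 20 mm (angle between white_cone's own z axis and vertical above 0.5 rad or distance of white_cone from where it was at the start of the episode above 0.02 m).
It also fails if it takes over 32 s, if anything falls off the work surface, if the arm or the gripper's body presses on something with over 40 N, if the wrist force passes 120 N, or if a joint passes its speed limit or range.

## Working session

There is one attempt and no reset: what is moved stays moved. The work goes in short steps, Python scripts to look and compute and a tool call to move; the robot and the scene stay as the last step left them, time stands still between calls to the robot, and variables do not carry over. Pictures are saved under pics/ and viewed, about 8 in all and at most 12, crops included, and the job is handed in when it is done.

Besides the shell and the picture viewer there is one more tool, called in YAML: its name, and indented under it one key for each argument. carry_out: Moves the arm, as the interface text tells. Shifts and turns lie within -1 to 1; 1 stands for 0.1 m of shift or 45 degrees of turn. Its arguments: {"type":"object","properties":{"steps":{"type":"array","items":{"type":"number"}},"grip_force":{"type":"number"}},"required":["steps"]}

```bash
mkdir -p pics; cat > h.py <<'E'
import numpy as np, cv2
from cell import arm, get_image, camera_info
def cloud(name):
    im,d=get_image(name); c=camera_info(name)
    f=210/np.tan(np.radians(c["fovy"])/2)
    v,u=np.mgrid[:420,:560]
    P=np.stack([(u-c["cx"])*d/f,(v-c["cy"])*d/f,d],-1)
    W=(P-np.array(c["t"]))@np.array(c["R"])
    W[d==0]=np.nan
    return im,W
E
python3 - <<'E'
from h import *
s=arm.observe();print(s["clock"],s["position"],s["ee_rot"],s["force"],arm.grip_point_offset)
ims=[]
for n in("scene","top"):
    im,W=cloud(n);np.savez(n+".npz",im=im,W=W);cv2.imwrite(f"pics/{n}0.png",im[...,::-1])
E
```

```text
0.0 [ 0.1536945  -0.60529416  0.22596367] [-0.26149015  2.0908408  -2.08766251] [0.34121228 0.04587066 0.02126137] 0.0188
```

View pics/scene0.png

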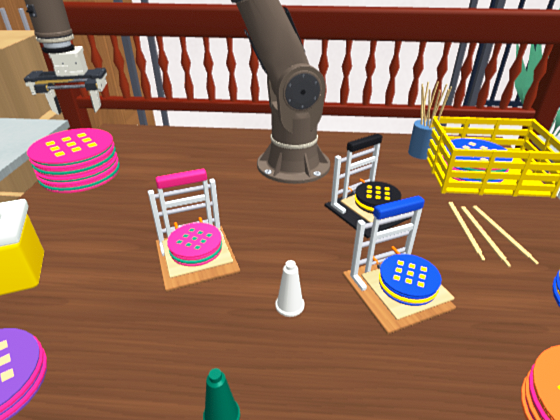

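View pics/top0.png

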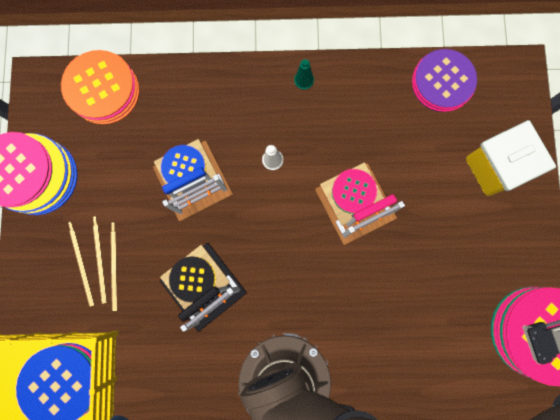

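The scene view shows the pink bar at (182,180), the blue one at (400,208), a black look-alike at (364,143) and the white cone at (290,290). In the top view the pink bar is at (376,208).

Could be taken for the target: the pink plates on the shelf (195,240), the pink plate stacks (72,150) and (10,370), the blue bar (400,208) and the black bar (364,143). I choose the pink bar at (182,180), because it is the only pink bar on a ladder rack.

```bash
python3 - <<'E'
from h import *
for n in("scene","top"):
    z=np.load(n+".npz");im,W=z["im"],z["W"]
    h=cv2.cvtColor(im,cv2.COLOR_RGB2HSV)
    for nm,lo,hi in(("pink",160,175),("blue",105,125)):
        m=(h[...,0]>=lo)&(h[...,0]<=hi)&(h[...,1]>150)&(W[...,2]>.16)&(W[...,2]<.225)&(np.hypot(W[...,0],W[...,1])<.8)&(W[...,0]>.2)
        k,l,st,ce=cv2.connectedComponentsWithStats(m.astype(np.uint8))
        for i in range(1,k):
            if st[i,4]<60: continue
            p=W[l==i];t=p[p[:,2]>np.nanpercentile(p[:,2],90)-.006]
            (c,sz,a)=cv2.minAreaRect(t[:,:2].astype(np.float32)*1000)
            print(n,nm,st[i],p.min(0).round(3),p.max(0).round(3),"rect",np.round(c,1),np.round(sz,1),round(a,1),"top z",np.median(t[:,2]).round(4))
    m=(h[...,1]<60)&(h[...,2]>150)&(W[...,2]>.03)&(W[...,2]<.13)&(W[...,0]>.4)&(W[...,0]<.85)
    k,l,st,ce=cv2.connectedComponentsWithStats(m.astype(np.uint8))
    for i in range(1,k):
        if st[i,4]>100: print(n,"white",st[i],np.median(W[l==i],0).round(3),W[l==i].max(0).round(3))
im=np.load("scene.npz")["im"]
cv2.imwrite("pics/crop1.png",cv2.resize(im[150:300,130:260,::-1],None,fx=4,fy=4,interpolation=cv2.INTER_CUBIC))
E
```

```text
scene pink [156 168  51  20 563] [ 0.413 -0.281  0.183] [ 0.475 -0.178  0.209] rect [ 443.6 -230.2] [ 24.6 108.9] 25.6 top z 0.2058
scene blue [373 196  51  23 674] [0.495 0.179 0.185] [0.555 0.283 0.21 ] rect [522.5 229.7] [ 22.2 105.8] 25.8 top z 0.2064
scene white [151 199  67  42 713] [ 0.445 -0.271  0.097] [ 0.477 -0.169  0.13 ]
scene white [366 222  53  51 398] [0.505 0.232 0.101] [0.552 0.293 0.13 ]
scene white [353 237  17  36 235] [0.539 0.164 0.084] [0.544 0.184 0.13 ]
scene white [375 251  21  11 106] [0.505 0.222 0.055] [0.534 0.253 0.064]
scene white [279 260  23  44 731] [0.631 0.023 0.073] [0.641 0.045 0.121]
top pink [354 195  43  26 378] [ 0.409 -0.279  0.193] [ 0.468 -0.177  0.214] rect [ 438.4 -228.4] [ 20.3 108.4] 25.2 top z 0.2066
top blue [163 167  42  27 386] [0.485 0.183 0.2  ] [0.549 0.282 0.213] rect [516.5 232.3] [ 22.6 108.7] 26.0 top z 0.2067
top white [264 146  13  19 146] [0.606 0.029 0.105] [0.625 0.047 0.122]
top white [174 183  44  26 165] [0.492 0.239 0.104] [0.535 0.283 0.113]
```

View pics/crop1.png

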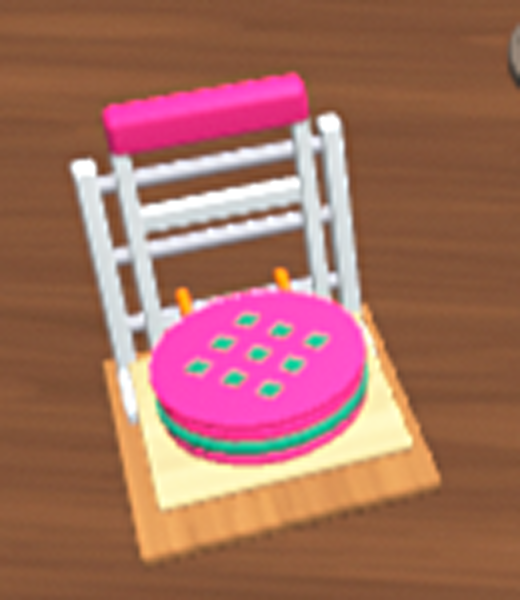

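The crop confirms it: a pink bar over pink and green plates on a white ladder with orange catches. Next I work out the turn needed.

```bash
python3 - <<'E'
from h import *
from scipy.spatial.transform import Rotation as R
s=arm.observe();M=R.from_rotvec(s["ee_rot"]).as_matrix();print(M.round(3))
a=np.degrees(np.arctan2(M[1,2],M[0,2]));print("jaw yaw",a)
for t in(25.4,205.4):
    d=(t-a+180)%360-180;print("turn",d,d/45)
print((np.array([.441,-.229])-s["position"][:2])*10,s["clock"],s["joints"])
E
```

```text
[[-0.969 -0.     0.246]
 [-0.246  0.001 -0.969]
 [ 0.    -1.    -0.001]]
jaw yaw -75.7499164828798
turn 101.1499164828798 2.2477759218417734
turn -78.8500835171202 -1.7522240781582266
[2.87261979 3.7632834 ] 0.1 [ 1.21940133  0.43515756  0.02497665  1.57400422 -0.0116153   1.13398418
 -0.0751054 ]
```

carry_out:
  steps: [1,0,0,0.8,0,1,0,0,0.8,0,1,0.72,0.94,0.8,0.56,1,0.72,0.94,0.8,0.56,1,0.72,0.94,0.8,0.56]

```text
clock: 0.6
position: [0.2297, -0.5077, 0.3069]
ee_rot: [-0.661, 1.816, -1.814]
force: [0.8, 0.0, 0.4]
width: 1.002
```

carry_out:
  steps: [1,0.72,0.94,0,0.56,1,0.72,0.94,0,0.56,1,0.72,0.94,0,0.56,1,0.72,0.94,0,0.56]

```text
clock: 1.0
position: [0.3002, -0.4148, 0.3068]
ee_rot: [-0.971, 1.52, -1.52]
force: [-0.7, -0.7, -0.2]
width: 0.999
```

carry_out:
  steps: [1,0.72,0.94,0,0.56,1,0.72,0.94,0,0.56,1,0.72,0.94,0,0.56,1,0.72,0.94,0,0.56]

```text
clock: 1.4
position: [0.3713, -0.3219, 0.3067]
ee_rot: [-1.21, 1.207, -1.207]
force: [-0.1, -0.9, 0.6]
width: 1.003
```

carry_out:
  steps: [1,0.71,0.94,0,0.57,1,0.71,0.94,0,0.57,1,0.71,0.94,0,0.57,1,0.71,0.94,0,0.57,1,0.71,0.94,0,0.57]

```text
clock: 1.9
position: [0.4399, -0.2319, 0.3063]
ee_rot: [-1.386, 0.882, -0.881]
force: [-0.4, -0.9, 1.5]
width: 0.999
```

```bash
cat > w.py <<'E'
from h import *
from scipy.spatial.transform import Rotation as R
import sys
s=arm.observe();M=R.from_rotvec(s["ee_rot"]).as_matrix()
im,d=get_image("wrist");c=camera_info("wrist");T=np.array(c["tool_from_camera"])
f=210/np.tan(np.radians(c["fovy"])/2);v,u=np.mgrid[:420,:560]
P=np.stack([(u-c["cx"])*d/f,(v-c["cy"])*d/f,d],-1)
W=(P@T[:3,:3].T+T[:3,3])@M.T+s["position"]
h=cv2.cvtColor(im,cv2.COLOR_RGB2HSV)
m=(d>0)&(h[...,0]>=160)&(h[...,0]<=175)&(h[...,1]>150)&(W[...,2]>.15)
p=W[m];t=p[p[:,2]>np.percentile(p[:,2],80)-.006]
print(len(p),cv2.minAreaRect(t[:,:2].astype(np.float32)*1000),"top",np.median(t[:,2]))
print(s["clock"],s["position"],"yaw",np.degrees(np.arctan2(M[1,2],M[0,2])),s["force"],s["width"],s["joints"].round(2) if hasattr(s["joints"],"round") else s["joints"])
cv2.imwrite(f"pics/{sys.argv[1]}.png",im[...,::-1])
E
python3 w.py w1
```

```text
3358 ((441.4578857421875, -229.4649658203125), (21.917314529418945, 108.11347961425781), 25.153573989868164) top 0.20599809470951602
1.9 [ 0.43994854 -0.23188765  0.30630642] yaw 25.079493549850564 [-0.4131207  -0.87421559  1.50557678] 0.9990448798892313 [ 0.79  0.21 -0.5   1.72  0.11  1.24  0.71]
```

View pics/w1.png

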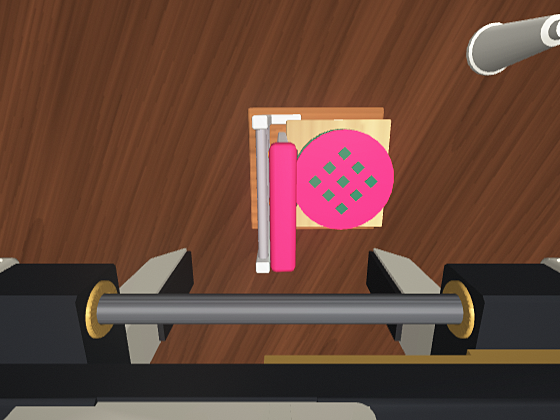

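The wrist view shows the bar at (283,207), parallel to the fingers and midway between them. Its centre measures (0.4415, -0.2295). Lowering.

carry_out:
  steps: [1,0.02,0.02,-0.5,0,1,0.02,0.02,-0.9,0,1,0.02,0.02,-0.9,0,1,0.02,0.02,-0.9,0]

```text
clock: 2.35
position: [0.4422, -0.2291, 0.2173]
ee_rot: [-1.387, 0.879, -0.878]
force: [0.6, 0.9, 1.4]
width: 1.0
```

carry_out:
  steps: [1,0,0,-0.2,0,1,0,0,-0.39,0,1,0,0,-0.39,0,0.6,0,0,-0.39,0,0.6,0,0,-0.39,0,0.6,0,0,-0.39,0]
  grip_force: 40

```text
clock: 2.95
position: [0.4436, -0.2282, 0.1791]
ee_rot: [-1.387, 0.874, -0.878]
force: [-0.4, -0.8, 0.7]
width: 0.788
```

```bash
python3 w.py w2
```

```text
7503 ((457.56976318359375, -211.26300048828125), (66.43457794189453, 89.29854583740234), 25.235136032104492) top 0.2061071958653677
2.95 [ 0.44363507 -0.22820596  0.17913064] yaw 25.472304128611857 [-0.4177372  -0.80382804  0.69368365] 0.7883522354962789 [ 0.76  0.33 -0.49  1.91  0.19  0.95  0.62]
```

View pics/w2.png

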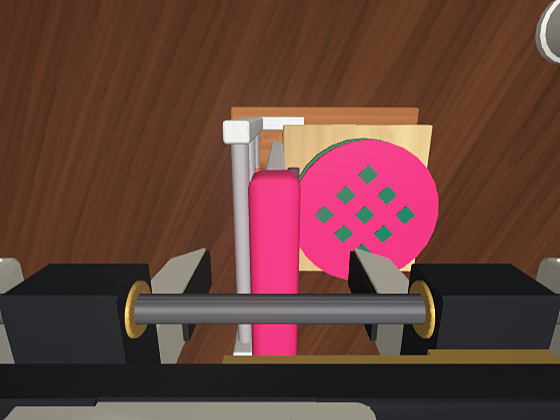

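The bar (275,260) sits between the fingers, about 2 mm toward -x of the middle. I trim that and close.

carry_out:
  steps: [0.6,-0.02,-0.01,0,0,0.4,-0.02,-0.01,0,0,0.3,-0.02,-0.01,0,0,0,-0.02,-0.01,0,0,0,-0.02,-0.01,0,0,0,-0.02,-0.01,0,0,0,-0.02,-0.01,0,0,0,-0.02,-0.01,0,0,0,-0.02,-0.01,0,0,0,-0.02,-0.01,0,0]
  grip_force: 40

```text
clock: 4.0
position: [0.4411, -0.2286, 0.1778]
ee_rot: [-1.387, 0.875, -0.875]
force: [2.9, 1.1, -1.4]
width: 0.24
```

Gripped: the opening of 0.24 is about 22 mm. First a small lift to check.

carry_out:
  steps: [0,0,0,0.06,0,0,0,0,0.14,0,0,0,0,0.2,0,0,0,0,0.25,0,0,0,0,0.25,0]

```text
clock: 4.5
position: [0.4411, -0.2286, 0.2033]
ee_rot: [-1.387, 0.875, -0.876]
force: [3.6, 1.6, -4.5]
width: 0.236
```

carry_out:
  steps: [0,0,0,0.06,0,0,0,0,0.14,0,0,0,0,0.24,0,0,0,0,0.34,0,0,0,0,0.44,0,0,0,0,0.54,0,0,0,0,0.6,0,0,0,0,0.63,0,0,0,0,0.63,0,0,0,0,0.63,0]

```text
clock: 5.5
position: [0.4411, -0.2286, 0.2655]
ee_rot: [-1.387, 0.875, -0.875]
force: [4.6, 0.8, -5.2]
width: 0.236
```

```bash
cat > z.py <<'E'
from h import *
import sys
n=sys.argv[1]
im,W=cloud("scene");h=cv2.cvtColor(im,cv2.COLOR_RGB2HSV)
near=(np.hypot(W[...,0]-.49,W[...,1]+.21)<.16)
m=(h[...,0]>=160)&(h[...,0]<=175)&(h[...,1]>150)&near
z=W[...,2][m]; old=np.load("scene.npz");hh=cv2.cvtColor(old["im"],cv2.COLOR_RGB2HSV);V=old["W"]
mo=(hh[...,0]>=160)&(hh[...,0]<=175)&(hh[...,1]>150)&(np.hypot(V[...,0]-.49,V[...,1]+.21)<.16);zo=V[...,2][mo]
# plates' top: mode of z below bar
for q,b in((zo,.15),(z,.24)):
    q=q[q<b];k,e=np.histogram(q,np.arange(.03,b,.002));print("plate-top z",e[k.argmax()]+.001,"n",len(q))
print("bar top now",np.percentile(z,99))
s=arm.observe();print(s["clock"],s["position"],s["force"],s["width"])
cv2.imwrite(f"pics/{n}.png",cv2.resize(im[100:330,110:460,::-1],None,fx=2,fy=2))
E
python3 z.py s1
```

```text
plate-top z 0.07900000000000004 n 996
plate-top z 0.16700000000000012 n 1413
bar top now 0.29484779580005277
5.55 [ 0.44108664 -0.22863878  0.26544683] [ 6.6096278   1.31966724 -5.73120821] 0.23290009477808304
```

View pics/s1.png

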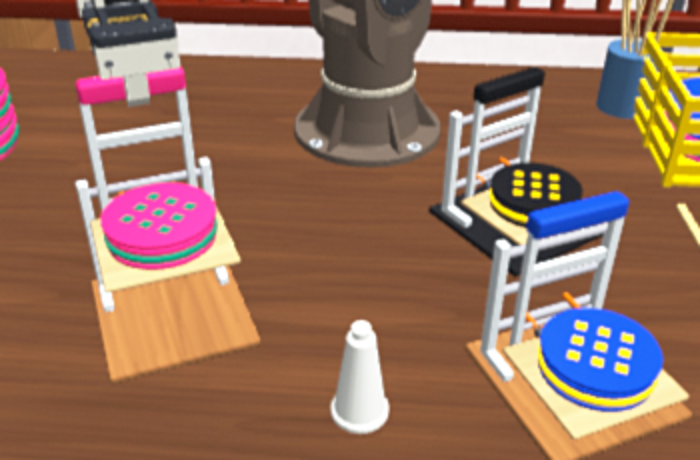

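The shelf is lifted 0.088 (plates from z 0.079 to 0.167), and the cone and blue rack are untouched. Now lowering gently.

carry_out:
  steps: [0,0,0,-0.03,0,0,0,0,-0.08,0,0,0,0,-0.13,0,0,0,0,-0.18,0,0,0,0,-0.23,0,0,0,0,-0.28,0,0,0,0,-0.32,0,0,0,0,-0.34,0,0,0,0,-0.34,0]

```text
clock: 6.45
position: [0.4411, -0.2286, 0.2311]
ee_rot: [-1.387, 0.875, -0.875]
force: [5.7, 0.9, -5.9]
width: 0.237
```

carry_out:
  steps: [0,0,0,-0.01,0,0,0,0,-0.02,0,0,0,0,-0.03,0,0,0,0,-0.04,0,0,0,0,-0.04,0]

```text
clock: 6.95
position: [0.4411, -0.2287, 0.2278]
ee_rot: [-1.387, 0.875, -0.876]
force: [4.9, 3.7, -2.1]
width: 0.236
```

The load is passing to the rung at a height of about 0.050. A little further.

carry_out:
  steps: [0,0,0,-0.01,0,0,0,0,-0.015,0,0,0,0,-0.015,0]

```text
clock: 7.25
position: [0.4411, -0.2286, 0.2273]
ee_rot: [-1.388, 0.874, -0.876]
force: [0.1, 4.6, 9.3]
width: 0.236
```

The rung carries the shelf: the force is now +9 N upward. Opening, then straight up.

carry_out:
  steps: [0.3,0,0,0.01,0,0.5,0,0,0.01,0,0.8,0,0,0.01,0,0.9,0,0,0.01,0,0.9,0,0,0.01,0,0.9,0,0,0.01,0,0.9,0,0,0.01,0]

```text
clock: 7.95
position: [0.4408, -0.2288, 0.2272]
ee_rot: [-1.387, 0.876, -0.875]
force: [-0.5, -0.3, -0.5]
width: 0.774
```

```bash
python3 w.py w3; python3 z.py s2
```

```text
7492 ((455.27154541015625, -210.38330078125), (62.998924255371094, 85.77934265136719), 25.161449432373047) top 0.25608066595272594
7.95 [ 0.44083152 -0.2287756   0.2271921 ] yaw 25.49630101577897 [-0.49802494 -0.3084948  -0.49936559] 0.7735586440101065 [ 0.78  0.27 -0.5   1.85  0.15  1.06  0.67]
plate-top z 0.07900000000000004 n 996
plate-top z 0.1290000000000001 n 1299
bar top now 0.2569262641564806
8.05 [ 0.44085244 -0.22876863  0.2272073 ] [ 0.55219724 -0.78206517 -0.52301871] 0.860550891126151
```

View pics/w3.png

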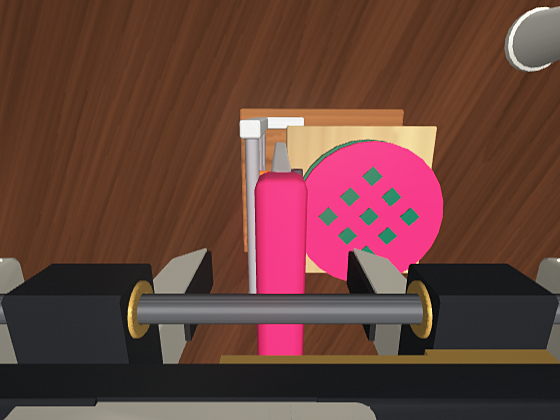

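The fingers stand clear on both sides of the bar (280,260), and the shelf is up 0.050. Retreating upward.

carry_out:
  steps: [0.9,0,0,0.2,0,0.9,0,0,0.5,0,0.9,0,0,0.9,0,0.9,0,0,0.9,0,0.9,0,0,0.9,0,0.9,0,0,0.9,0]

```text
clock: 8.65
position: [0.4403, -0.2287, 0.3163]
ee_rot: [-1.388, 0.877, -0.874]
force: [0.6, -0.6, -0.9]
width: 0.898
```

```bash
python3 z.py s3; python3 - <<'E'
from h import *
im,W=cloud("scene");o=np.load("scene.npz")
for a,V in((o["im"],o["W"]),(im,W)):
    h=cv2.cvtColor(a,cv2.COLOR_RGB2HSV)
    m=(h[...,1]<60)&(h[...,2]>150)&(V[...,2]>.03)&(V[...,2]<.13)&(np.hypot(V[...,0]-.63,V[...,1]-.03)<.08)
    b=(h[...,0]>=105)&(h[...,0]<=125)&(h[...,1]>150)&(V[...,2]>.16)&(np.hypot(V[...,0]-.52,V[...,1]-.23)<.1)
    print("cone",np.median(V[m],0),V[m][:,2].max(),"blue bar",np.median(V[b],0))
E
```

```text
plate-top z 0.07900000000000004 n 996
plate-top z 0.1290000000000001 n 1324
bar top now 0.2577598032017204
8.7 [ 0.44018947 -0.22862597  0.31607016] [ 0.5126518   0.35892681 -0.41120748] 0.89961391667648
cone [0.6306483  0.02260446 0.07254712] 0.12056504734456688 blue bar [0.52937871 0.22755367 0.20336011]
cone [0.63083954 0.02251619 0.07270607] 0.1203437437941461 blue bar [0.52950629 0.22749079 0.20316373]
```

View pics/s3.png

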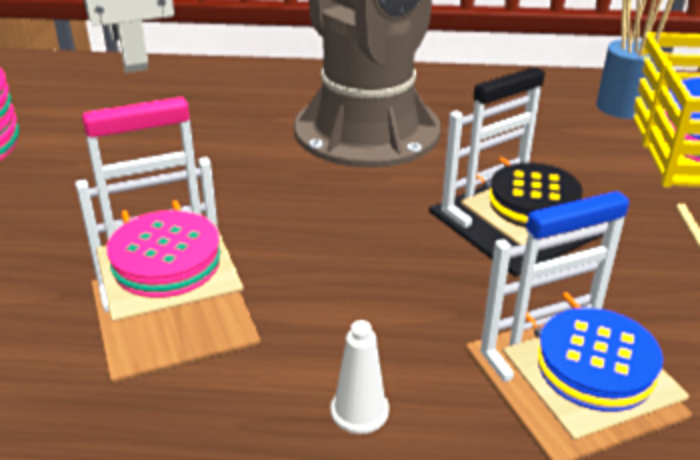

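The shelf rests on the middle rung with the gripper clear above it. The cone (360,375 in the crop) and the blue rack have not moved.

```bash
python3 -c "
from cell import arm
print(arm.sign_off())"
```

```text
the job is handed in; nothing more can be done
None
```

The pink shelf is now one rung up, resting on the middle rung and released. I handed the job in at 8.7 s on the robot's clock.

- **Lift and lowering:** I gripped the pink bar, raised it 0.088 m and lowered it slowly. The upward force at the wrist showed the rung had taken the load before I opened the fingers and withdrew straight up.
- **Pink rack:** the last check put the shelf 0.050 m above its start (plate tops from z 0.079 to 0.129). It did not change between release and retreat.
- **Blue rack and cone:** both are within about 0.3 mm of where they started.
- **Gripper:** it is open and about 6 cm above the bar, with only noise-level force.

No final check failed. The only disagreement was in the first measurements: the scene and top cameras placed the bar about 5 mm apart. The wrist camera settled that before I gripped it.

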